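# Sort spring clamps by feel

## Task

Sort the three spring clamps by squeezing their handles to feel the spring: put every clamp whose spring is still firm in the blue tray, and every clamp that has gone slack in the red tray. Leave each one lying flat on the floor of its tray, not on the rim or on another clamp, and leave the tape measure and the roll of black tape where they are.

Things in the scene. Friction and masses are not known exactly. Their poses are not given: they have to be found in the camera images.
- clamp_a: Spring clamp lying flat on a 6 mm dark mat (underside at z = 6 mm), black and orange, 136 mm long, 28 thick, 64 wide over the handle ends, jaws shut; about 0.1 kg. Origin: underside, below the pivot (steel coil). z up; +x to the jaw tips (64 mm), -x to the handles, which at first point roughly to world -y (yaw 1.57 +-0.3). The three look alike; only squeezing tells firm from slack.
- clamp_b: Spring clamp, same as clamp_a in looks, sizes and axes. Squeeze it from above, along its y, on the two round handle ends, centred at x = -64 mm, y = +-24 mm (16 mm thick, outer faces 64 mm apart at rest). The -y lever turns about the pivot and the jaws open, until the handle ends meet, at about 33 mm over them. It springs back when let go; it may be lifted by the squeezed handle ends.
- clamp_c: Spring clamp, same as clamp_a and clamp_b in looks, sizes and axes. How the kinds differ (one or two are slack): a firm one yields at 15 to 20 N on the handle ends (under 20 N it stays over 59 mm wide); a slack one yields at 2 to 7 N (20 N squeezes it to 33 to 53 mm).
- blue_tray: Open blue plastic tray, fixed to the table, 190 (x) x 224 (y) mm outside, walls 4 mm, floor 4 mm thick, rim 28 mm above the table. Origin: centre of its underside, z up; yaw within 0.1 rad of the table's. The inside (182 x 216 mm) takes two clamps side by side along the tray's x: pivots at x = -5 to 5, y = +50 and -50 mm.
- red_tray: Open red plastic tray, fixed to the table, 190 (x) x 224 (y) mm outside, walls 4 mm, floor 4 mm thick, rim 28 mm above the table. Origin: centre of its underside, z up; yaw within 0.1 rad of the table's. The inside (182 x 216 mm) takes two clamps side by side along the tray's x: pivots at x = -5 to 5, y = +50 and -50 mm.
- tape_measure: Yellow tape measure, 36 x 78 x 64 mm, a bystander on the right; origin: centre of its underside.
- black_tape: Small roll of black tape, 58 mm across and 19 mm high, a bystander on the left; origin: centre of its underside.
- clamp_a_lever: The lever on the -y side of clamp_a with its handle end and jaw; turns about the pivot. Same origin and, at rest, same axes as clamp_a; fully squeezed it has turned by about -0.47 rad about z. At rest its jaw presses on the other jaw: with 18 to 23 N in a firm clamp, 2 to 8 N in a slack one.
- clamp_b_lever: The lever on the -y side of clamp_b with its handle end and jaw; turns about the pivot. Same origin and, at rest, same axes as clamp_b; fully squeezed it has turned by about -0.47 rad about z. At rest its jaw presses on the other jaw: with 18 to 23 N in a firm clamp, 2 to 8 N in a slack one.
- clamp_c_lever: The lever on the -y side of clamp_c with its handle end and jaw; turns about the pivot. Same origin and, at rest, same axes as clamp_c; fully squeezed it has turned by about -0.47 rad about z. At rest its jaw presses on the other jaw: with 18 to 23 N in a firm clamp, 2 to 8 N in a slack one.

How it is judged:
By the outcome, as a careful person would: the job done as asked, in the order asked, and still so for the second after the job is handed in, with the robot touching nothing.
It also fails if it takes over 64 s, if anything falls off the work surface, if the arm or the gripper's body presses on something with over 40 N, if the wrist force passes 120 N, or if a joint passes its speed limit or range.

## Robot

A 7-joint arm with a two-finger parallel gripper is mounted at the origin on a cart in front of the work surface, level with it; the furniture and walls round the work are solid. World frame = base frame: x ahead of the robot, y to its left, z up, the work surface at z = 0. Lengths are in m, angles in rad, forces in N, time in s.
With the tool pointing down it reaches from about 0.425 to 1.025 m from the base axis. Payload 9.4 kg.
Tool frame: the origin (TCP) lies at the very end of the fingers, on their centre line; the grasp point (between the pads) lies 19 mm behind it; z points along the fingers, y is the line along which they close (so a half turn about z gives the same grasp; the last joint's range is limited). The gripper opens to 85 mm and grips with 20 to 120 N. Pads are 22 mm wide; open, the fingers measure 114 mm over their backs; the gripper's body (76 mm by 85 mm) begins 54 mm behind the grasp point. The pads swing forward as they close: fully open they stand 13 mm farther back than shut.
Start: joints at [1.234, 0.599, -0.003, 1.599, 0.002, 0.943, -0.08], TCP at [0.186, -0.701, 0.206] pointing down, gripper open.
Joint ranges: [-2.57, 2.57], [-0.35, 1.97], [-1.29, 1.29], [0.11, 2.56], [-1.05, 4.19], [0.11, 1.86], [-2.63, 2.63]. Speed limits (rad/s): [2.22, 2.22, 3.01, 3.01, 3.14, 3.14, 3.14].

## Interface

Orientations are given as a rotation vector (axis times angle).
In Python, from rig import sensors, get_image, ticket gives the robot as it stands.
- The arm moves only by the shell command python3 -m inch 'ROWS' [FORCE]. ROWS is JSON, a list of rows, each a list of 7 numbers: the turn, a rotation vector about the tool's x, y, z in rad, then the shift along the tool's x, y, z in m, then the closure, from 0 (fully open) to 1 (shut). In form: [[rx, ry, rz, x, y, z, jaw], ...]. A call has 1 to 8 rows; each row shifts and turns the commanded pose from where the row before left it, along the tool's axes as they then stand; what a row does not reach is not made up. A row lasts 1/12 s, in which the tool goes at most 41.7 mm and 7.16 degrees, less where a joint would pass 70% of its speed; a pose out of reach is approached as far as the arm can. A call with a gripper value outside its range is refused whole. The fingers move at their own pace and stop on an object; FORCE is the grip in N (left out, the last holds). Time passes only in rows, so rows that do not move let the fingers close. It gives the time, the measured TCP pose, the force, the opening and the grip force at its end, in the units of the state.
- sensors.state(): the state, without advancing time (a new reading comes with each control period).
- get_image(name): name is "scene" or "top" or "wrist"; returns a dict with "img" (420x560x3 uint8, red, green, blue), "vfov" (degrees; the focal length in pixels is half the picture's height over the tangent of half this angle, whatever the lens; pixels are square), "cx", "cy" (the principal point, pixels), "xyz" and "rotation" of the camera in the world. Camera axes: x right, y down, z forward; pixel columns grow to the right and rows downward; lengths in m; the calibration is good to about 2 mm. A picture is of the moment at which its call begins. There is no depth.
- ticket.sign_off(): hands the job in; it is judged then, once.
The state is a dict: "time_s": time; "joint_positions": joint angles; "joint_vel": joint speeds; "joint_efforts": joint torques, N m; "ee_pos": TCP position; "tool_rot": TCP orientation; "ft_force": force on the tool from outside, world axes, zero at the start; "ft_torque": the same for the moment, N m; "opening": finger opening in m; "grasp_force": force on a finger pad.
Only numpy, scipy, OpenCV 4.12 (cv2) and the standard library are available. Lean on these libraries where they do the work, as an engineer would, in place of code of your own. Each camera call takes 0.05 s, during which the arm holds its last target. There are 200 camera calls.

## Working session

There is one attempt and no reset: what is moved stays moved. The work goes in short steps, Python scripts to look and compute and a shell command to move; the robot and the scene stay as the last step left them, time stands still between calls to the robot, and variables do not carry over. Pictures are saved under pics/ and viewed, at most 10 in all, crops included, and the job is handed in when it is done.

```bash
mkdir -p pics; ls
cat > h.py <<'E'
import numpy as np, cv2
from rig import sensors, get_image, ticket
from scipy.spatial.transform import Rotation as R
def snap(n,f=None):
    d=get_image(n)
    if f: cv2.imwrite('pics/'+f,d['img'][:,:,::-1])
    return d
def Rm(d):
    r=np.array(d['rotation'],float)
    return r if r.shape==(3,3) else R.from_rotvec(r).as_matrix() if r.size==3 else R.from_quat(r).as_matrix()
def ray(d,u,v):
    f=d['img'].shape[0]/2/np.tan(np.radians(d['vfov'])/2)
    p=np.stack([(np.asarray(u,float)-d['cx'])/f,(np.asarray(v,float)-d['cy'])/f,np.ones_like(np.asarray(u,float))],-1)
    return np.array(d['xyz']), p@Rm(d).T
def onz(d,u,v,z):
    o,r=ray(d,u,v); return o+r*((z-o[2])/r[...,2])[...,None]
def proj(d,P):
    f=d['img'].shape[0]/2/np.tan(np.radians(d['vfov'])/2)
    q=(np.asarray(P,float)-d['xyz'])@Rm(d); return np.stack([q[...,0]/q[...,2]*f+d['cx'],q[...,1]/q[...,2]*f+d['cy']],-1)
def tri(d1,p1,d2,p2):
    o1,r1=ray(d1,*p1);o2,r2=ray(d2,*p2)
    t=np.linalg.lstsq(np.stack([r1,-r2],1),o2-o1,rcond=None)[0]
    return (o1+t[0]*r1+o2+t[1]*r2)/2, np.linalg.norm(o1+t[0]*r1-o2-t[1]*r2)
E
python3 - <<'E'
from h import *
a=snap('top','top0.png');b=snap('scene','scene0.png')
for d in (a,b): print(d['xyz'],d['rotation'],d['vfov'],d['cx'],d['cy'])
s=sensors.state()
for k in s: print(k,s[k])
E
```

```text
pics
[0.43652113 0.05103692 1.14693746] [-2.17708876  2.14034692 -0.13466462] 47.54208553195517 276.43174633610187 210.41979807110394
[0.18034233 0.54566666 0.75272093] [-0.94492247  2.57884145 -0.97002926] 53.31627655985521 278.7676472792758 206.3145147003889
time_s 0.1
joint_positions [ 1.23433013  0.60002631 -0.00255047  1.60004737  0.00179862  0.94291921
 -0.07979733]
joint_vel [ 0.00077992 -0.0020726  -0.00063294 -0.003432    0.00114946 -0.00012823
  0.00127983]
joint_efforts [ 3.11345357e-03 -7.77990818e+01  1.56873766e+00 -2.58625066e+01
  1.25719878e-02  5.44023889e-03  1.56989677e-05]
ee_pos [ 0.18609027 -0.70023394  0.20491773]
tool_rot [-3.11376470e+00 -4.06819882e-01  4.78363908e-04]
ft_force [ 0.0558628   0.65487717 -0.93585632]
ft_torque [0.02558986 0.03566919 0.0522758 ]
grasp_force 0.0
opening 0.08526416025418661
```

```bash
cat > /dev/null; sleep 1; ls pics
```

```text
scene0.png
top0.png
```

View pics/top0.png

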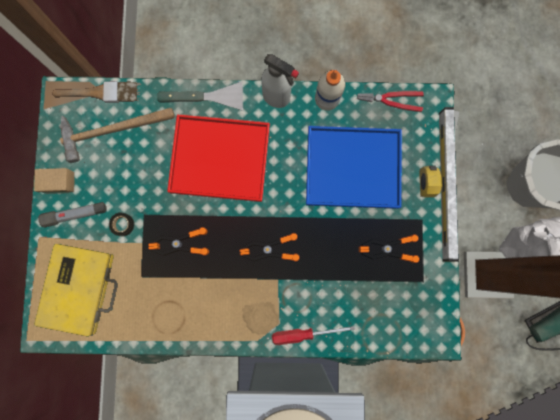

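View pics/scene0.png

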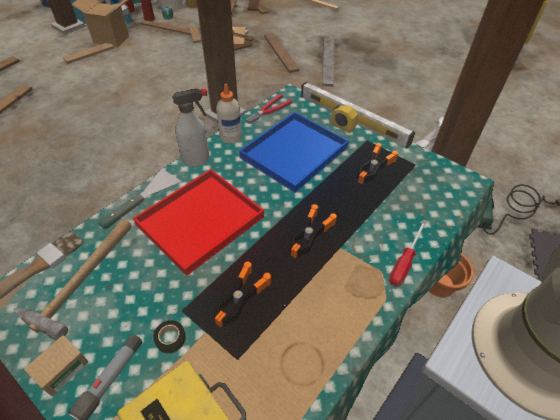

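The top view shows clamp pivots near (176,244), (267,250) and (388,249), with handles to the right. The red tray is centred near (219,158) and the blue near (354,167). The scene view shows the same layout with the arm off to the side.

```bash
cat > meas.py <<'E'
from h import *
def blobs(d,lo,hi,amin=15):
    hsv=cv2.cvtColor(d['img'],cv2.COLOR_RGB2HSV); m=cv2.inRange(hsv,lo,hi)
    n,l,s,c=cv2.connectedComponentsWithStats(m)
    return [(c[i].round(1),int(s[i,4])) for i in range(1,n) if s[i,4]>=amin],m
E
python3 - <<'E'
from meas import *
a=snap('top');b=snap('scene')
O=((6,180,150),(18,255,255))
for n,d in(('top',a),('scene',b)):
    bl,m=blobs(d,*O); print(n)
    for c,s in bl: print(c,s,onz(d,*c,0.02).round(3))
# trays: rim quads
for n,d in(('top',a),('scene',b)):
  for col,lo,hi in(('red',(0,180,80),(4,255,255)),('blue',(105,150,60),(125,255,255))):
    hsv=cv2.cvtColor(d['img'],cv2.COLOR_RGB2HSV); m=cv2.inRange(hsv,lo,hi)
    cs,_=cv2.findContours(m,cv2.RETR_EXTERNAL,cv2.CHAIN_APPROX_NONE); c=max(cs,key=cv2.contourArea)
    q=cv2.approxPolyDP(cv2.convexHull(c),8,True)[:,0]
    r=cv2.minAreaRect(c) if 0 else None
    P=onz(d,q[:,0],q[:,1],0.028); print(n,col,q.tolist(),P[:,:2].round(3).tolist(),P.mean(0).round(3))
s=sensors.state(); print(R.from_rotvec(s['tool_rot']).as_matrix().round(3))
E
```

```text
top
[334.2  79.5] 42 [ 0.903 -0.087  0.02 ]
[197.6 231.8] 90 [0.521 0.236 0.02 ]
[288.7 237.8] 86 [0.511 0.02  0.02 ]
[409.5 238.6] 86 [ 0.514 -0.266  0.02 ]
[153.  245.7] 47 [0.487 0.34  0.02 ]
[364.3 249. ] 42 [ 0.488 -0.159  0.02 ]
[199.2 250.6] 88 [0.477 0.231 0.02 ]
[244.2 251.2] 44 [0.478 0.125 0.02 ]
[290.5 256.6] 87 [0.467 0.015 0.02 ]
[410.4 257.7] 87 [ 0.469 -0.267  0.02 ]
scene
[228.3  94.7] 23 [ 0.984 -0.19   0.02 ]
[376.4 148.1] 37 [ 0.517 -0.273  0.02 ]
[391.5 155. ] 41 [ 0.473 -0.275  0.02 ]
[362.8 173.7] 24 [ 0.492 -0.167  0.02 ]
[312.2 210.5] 68 [0.516 0.012 0.02 ]
[329.5 218.9] 71 [0.471 0.006 0.02 ]
[295.5 247. ] 40 [0.481 0.117 0.02 ]
[244.5 269.3] 100 [0.526 0.229 0.02 ]
[262.4 279.8] 104 [0.481 0.224 0.02 ]
[219.8 315.8] 62 [0.491 0.334 0.02 ]
top red [[178, 115], [268, 124], [260, 200], [168, 191]] [[0.804, 0.293], [0.785, 0.074], [0.599, 0.09], [0.617, 0.309]] [0.701 0.191 0.028]
top blue [[309, 126], [399, 129], [400, 207], [307, 204]] [[0.782, -0.025], [0.778, -0.243], [0.588, -0.242], [0.591, -0.022]] [ 0.685 -0.133  0.028]
scene red [[211, 170], [263, 211], [186, 274], [133, 218]] [[0.782, 0.076], [0.596, 0.092], [0.604, 0.316], [0.802, 0.295]] [0.696 0.195 0.028]
scene blue [[293, 112], [348, 140], [295, 191], [239, 150]] [[0.776, -0.242], [0.588, -0.242], [0.579, -0.004], [0.78, -0.023]] [ 0.681 -0.128  0.028]
[[ 0.966  0.257 -0.   ]
 [ 0.257 -0.966  0.001]
 [-0.    -0.001 -1.   ]]
```

Run:
```python
from h import *
a=snap('top');b=snap('scene')
C={'A':[((197.6,231.8),(244.5,269.3)),((199.2,250.6),(262.4,279.8)),((153,245.7),(219.8,315.8))],
'B':[((288.7,237.8),(312.2,210.5)),((290.5,256.6),(329.5,218.9)),((244.2,251.2),(295.5,247))],
'C':[((409.5,238.6),(376.4,148.1)),((410.4,257.7),(391.5,155)),((364.3,249),(362.8,173.7))]}
for k,v in C.items():
    P=[tri(a,p,b,q) for p,q in v]; 
    for p,e in P: print(k,p.round(4),round(e,4))
    m=(P[0][0]+P[1][0])/2; t=P[2][0]-m; l=P[0][0]-P[1][0]
    print(' mid',m.round(4),'yaw tip',np.arctan2(t[1],t[0]).round(3),'len',np.linalg.norm(t[:2]).round(3),'yaw perp',np.arctan2(-l[0],l[1]).round(3),np.linalg.norm(l[:2]).round(3))
T={'red':[((178,115),(133,218)),((268,124),(211,170)),((260,200),(263,211)),((168,191),(186,274))],'blue':[((399,129),(293,112)),((400,207),(348,140)),((309,126),(239,150))]}
for k,v in T.items():
    for p,q in v: print(k,tri(a,p,b,q)[0].round(4))
```

```text
A [0.5205 0.234  0.0315] 0.0004
A [0.4768 0.2287 0.0314] 0.0001
A [0.4865 0.3373 0.0304] 0.0001
 mid [0.4986 0.2314 0.0314] yaw tip 1.685 len 0.107 yaw perp -1.451 0.044
B [0.5102 0.0205 0.0317] 0.0
B [0.4661 0.0155 0.0322] 0.0007
B [0.4769 0.1237 0.0306] 0.0008
 mid [0.4882 0.018  0.032 ] yaw tip 1.677 len 0.106 yaw perp -1.459 0.044
C [ 0.5133 -0.2634  0.0283] 0.0002
C [ 0.4688 -0.2642  0.0298] 0.0002
C [ 0.4873 -0.1564  0.031 ] 0.0004
 mid [ 0.491  -0.2638  0.029 ] yaw tip 1.606 len 0.107 yaw perp -1.552 0.044
red [0.8052 0.2938 0.0241]
red [0.7853 0.0738 0.0246]
red [0.599  0.0894 0.0238]
red [0.6179 0.3115 0.0078]
blue [ 0.7779 -0.2434  0.0266]
blue [ 0.5879 -0.2422  0.0282]
blue [ 0.7824 -0.0252  0.0258]
```

Run:
```python
from meas import *
a=snap('top')
_,m=blobs(a,(4,120,80),(20,255,255))
v,u=np.nonzero(m); P=onz(a,u,v,0.032)
yaws={'A':(1.687,.4986,.2314),'B':(1.68,.4882,.018),'C':(1.60,.491,-.2638)}
for k,(y,x0,y0) in yaws.items():
    ax=np.array([np.cos(y),np.sin(y)]); q=(P[:,:2]-[x0,y0]); s=q@ax; t=q@[-ax[1],ax[0]]
    ok=(abs(q).max(1)<.14)&(s>-.05)&(s<.13)&(abs(t)<.06); s=s[ok];t=t[ok]
    lo,hi=s.min(),s.max(); h=s<.06
    print(k,'s',lo.round(4),hi.round(4),'t',t[h].min().round(4),t[h].max().round(4),'handle s max',s[h].max().round(4),'pivot(mid)',(np.array([x0,y0])+((lo+hi)/2+.004)*ax).round(4),'grip',(np.array([x0,y0])+((lo+hi)/2+.004-.064)*ax).round(4))
c=cv2.resize(a['img'][215:285,350:450],None,fx=7,fy=7,interpolation=cv2.INTER_CUBIC)
c2=cv2.resize(a['img'][215:285,140:240],None,fx=7,fy=7,interpolation=cv2.INTER_CUBIC)
cv2.imwrite('pics/crop.png',np.hstack([cv2.resize(c,(400,280)),cv2.resize(c2,(400,280))])[:,:,::-1])
```

```text
A s -0.0228 0.1181 t -0.0328 0.0335 handle s max 0.0546 pivot(mid) [0.4926 0.2827] grip [0.5    0.2191]
B s -0.02 0.1184 t -0.0328 0.0332 handle s max 0.053 pivot(mid) [0.4824 0.0709] grip [0.4894 0.0073]
C s -0.0194 0.1201 t -0.0328 0.0325 handle s max 0.0545 pivot(mid) [ 0.4894 -0.2095] grip [ 0.4913 -0.2734]
```

View pics/crop.png

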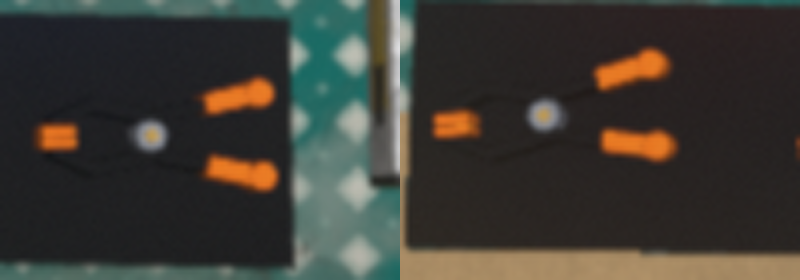

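The crop shows clamps C and A with orange sleeves and round knobs at the handle ends, the steel pivot at crop (150,135) for C and (545,115) for A. Moving inward first, clear of the post.

```bash
python3 -m inch '[[0,0,0,0.011,-0.015,0,0],[0,0,0,0.023,-0.030,0,0],[0,0,0,0.023,-0.030,0,0],[0,0,0,0.023,-0.030,0,0],[0,0,0,0.023,-0.030,0,0],[0,0,0,0.023,-0.030,0,0],[0,0,0,0.023,-0.030,0,0],[0,0,0,0.023,-0.030,0,0]]' 20
python3 -m inch '[[0,0,0,0.023,-0.030,0,0],[0,0,0,0.023,-0.030,0,0],[0,0,-0.12,0,0,0,0],[0,0,-0.12,0,0,0,0],[0,0,-0.12,0,0,0,0],[0,0,-0.12,0,0,0,0],[0,0,-0.12,0,0,0,0],[0,0,-0.12,0,0,0,0]]'
cat > plan.py <<'E'
import sys
from h import *
# plan.py x y z heading : needed rz, then shifts in the turned tool axes
x,y,z,hd=map(float,sys.argv[1:5]); s=sensors.state(); M=R.from_rotvec(s['tool_rot']).as_matrix()
h0=np.arctan2(M[1,0],M[0,0]); dz=(h0-hd+np.pi)%(2*np.pi)-np.pi
X=np.array([np.cos(hd),np.sin(hd),0]);Y=np.array([X[1],-X[0],0]); d=np.array([x,y,z])-s['ee_pos']
print('t',round(s['time_s'],2),'pos',s['ee_pos'].round(4),'head',h0.round(3),'tilt',M[:,2].round(3),'rz',dz.round(3),'shift',(d@X).round(4),(d@Y).round(4),-d[2].round(4),'now-axes',(d@M).round(4))
print('q',s['joint_positions'].round(2),'F',s['ft_force'].round(1),'open',round(s['opening'],4),'grip',round(s['grasp_force'],1))
E
python3 plan.py 0.4913 -0.2734 0.10 1.60
```

```text
time_s: 1.02
ee_pos: [0.2951, -0.4374, 0.2059]
tool_rot: [3.115, 0.407, 0.0]
ft_force: [0.7, -0.5, 0.6]
opening: 0.0855
grasp_force: 0.0
time_s: 1.68
ee_pos: [0.3238, -0.3693, 0.2059]
tool_rot: [2.767, 1.486, 0.0]
ft_force: [-0.7, -0.2, -0.3]
opening: 0.0853
grasp_force: 0.0
t 1.68 pos [ 0.3238 -0.3693  0.2059] head 0.986 tilt [ 0. -0. -1.] rz -0.614 shift 0.0909 0.1702 0.1059 now-axes [0.1724 0.0866 0.1059]
q [ 0.91  0.33 -0.23  2.11  0.11  0.71  0.02] F [-0.7 -0.2 -0.3] open 0.0853 grip 0.0
```

```bash
python3 -m inch '[[0,0,-0.12,0,0,0,0],[0,0,-0.12,0,0,0,0],[0,0,-0.12,0,0,0,0],[0,0,-0.12,0,0,0,0],[0,0,-0.12,0,0,0,0],[0,0,-0.014,0.015,0.028,0.016,0],[0,0,0,0.015,0.028,0.018,0],[0,0,0,0.015,0.028,0.018,0]]' >/dev/null
python3 -m inch '[[0,0,0,0.015,0.028,0.018,0],[0,0,0,0.015,0.028,0.018,0],[0,0,0,0.015,0.028,0.018,0],[0,0,0,0,0,0,0]]'
python3 plan.py 0.4913 -0.2734 0.009 1.60
python3 - <<'E'
from h import *
d=snap('wrist'); np.savez('w1.npz',**d); c=d['img'].copy(); cv2.imwrite('pics/w1.png',c[:,:,::-1])
print(d['xyz'],d['rotation'],d['vfov'])
E
```

```text
time_s: 2.68
ee_pos: [0.4951, -0.2706, 0.0971]
tool_rot: [-2.187, -2.254, -0.006]
ft_force: [0.4, 0.3, 1.0]
opening: 0.0855
grasp_force: 0.0
t 2.68 pos [ 0.4951 -0.2706  0.0971] head 1.601 tilt [ 0.002  0.004 -1.   ] rz 0.001 shift -0.0027 -0.0039 0.0881 now-axes [-0.003  -0.0041  0.0881]
q [ 0.62  0.57 -0.31  2.05  0.31  0.56  0.12] F [0.4 0.3 1. ] open 0.0855 grip 0.0
[ 0.49225202 -0.19408003  0.26531756] [2.84196655 0.04271237 0.00892935] 66.77014674886729
```

View pics/w1.png

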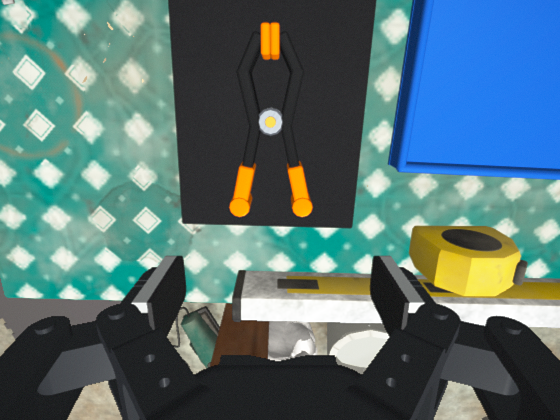

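The wrist view shows clamp C's knobs at (240,207) and (302,207), the coil at (270,121) and the jaw tips at (270,25). The level's near edge runs along row ~275.

Run:
```python
from h import *
d=dict(np.load('w1.npz'))
for n,u,v,z in[('k1',240,207,.034),('k2',302,207,.034),('piv',270,121,.03),('tip',270,22,.034),('lev near top',238,273,.05),('lev near bottom',238,300,.0)]: print(n,onz(d,u,v,z).round(4))
```

```text
k1 [ 0.4662 -0.2731  0.034 ]
k2 [ 0.5137 -0.2717  0.034 ]
piv [ 0.4876 -0.2086  0.03  ]
tip [ 0.4863 -0.1458  0.034 ]
lev near top [ 0.4663 -0.3208  0.05  ]
lev near bottom [ 0.4601 -0.3797  0.    ]
```

```bash
python3 -m inch '[[0,0,0,-0.002,-0.005,0.020,0],[0,0,0,0,0,0.025,0],[0,0,0,0,0,0.025,0],[0,0,0,0,0,0.018,0],[0,0,0,0,0,0,0],[0,0,0,0,0,0,0.3],[0,0,0,0,0,0,0.6],[0,0,0,0,0,0,0.9]]' 20
python3 -m inch '[[0,0,0,0,0,0,1],[0,0,0,0,0,0,1],[0,0,0,0,0,0,1],[0,0,0,0,0,0,1]]' 20
python3 plan.py 0.49 -0.2725 0.009 1.60
```

```text
time_s: 3.4
ee_pos: [0.4853, -0.2786, 0.0131]
tool_rot: [2.195, 2.245, 0.001]
ft_force: [0.8, 0.5, -0.4]
opening: 0.0513
grasp_force: 0.0
time_s: 3.73
ee_pos: [0.485, -0.278, 0.0121]
tool_rot: [2.196, 2.246, 0.0]
ft_force: [0.1, -0.5, 0.5]
opening: 0.0007
grasp_force: 0.0
t 3.73 pos [ 0.485  -0.278   0.0121] head 1.594 tilt [ 0. -0. -1.] rz -0.006 shift 0.0054 0.0052 0.0031 now-axes [0.0054 0.0052 0.0031]
q [ 0.57  0.7  -0.22  2.11  0.39  0.37  0.06] F [ 0.1 -0.5  0.5] open 0.0007 grip 0.0
```

Run:
```python
from h import *
d=snap('wrist','w2.png'); np.savez('w2.npz',**d)
print(d['xyz'],d['rotation'],sensors.state()['ee_pos'])
```

```text
[ 0.48286618 -0.20082965  0.18004101] [2.83827477 0.03285915 0.00563407] [ 0.48492288 -0.27799733  0.01193993]
```

View pics/w2.png

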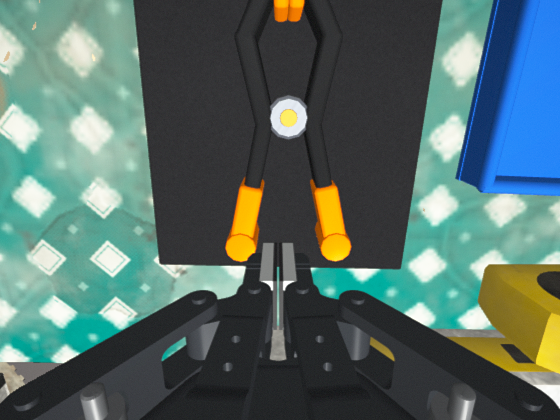

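The shut fingers, at (280,265), are just behind the knobs at (242,245) and (333,245), so the pads passed beyond the handle ends without touching. I'll measure the offset.

Run:
```python
from h import *
d=dict(np.load('w2.npz')); s=sensors.state()
for n,u,v,z in[('k1',242,245,.034),('k2',333,245,.034),('piv',288,118,.03),('padtip front',281,243,.012),('padtip',281,243,.034)]: print(n,onz(d,u,v,z).round(4))
e=np.array(s['ee_pos']); M=R.from_rotvec(s['tool_rot']).as_matrix()
for o in([0,0,0],[.011,0,0],[-.011,0,0],[0,0,-.019]): print(o,proj(d,e+M@np.array(o)).round(1))
d1=dict(np.load('w1.npz'))
print(tri(d1,(240,207),d,(242,245)),tri(d1,(302,207),d,(333,245)),tri(d1,(270,121),d,(288,118)))
```

```text
k1 [ 0.4667 -0.2714  0.034 ]
k2 [ 0.5124 -0.2704  0.034 ]
piv [ 0.4879 -0.2091  0.03  ]
padtip front [ 0.4868 -0.2803  0.012 ]
padtip [ 0.4862 -0.2699  0.034 ]
[0, 0, 0] [277.9 239.2]
[0.011, 0, 0] [277.9 221.4]
[-0.011, 0, 0] [277.9 256.4]
[0, 0, -0.019] [278.  254.6]
(array([ 0.46513333, -0.2771421 ,  0.02224822]), np.float64(0.00042807308811827207)) (array([ 0.51459768, -0.27525925,  0.02365006]), np.float64(0.00018588730500622823)) (array([ 0.48773276, -0.20864502,  0.03342689]), np.float64(0.000547659039508447))
```

Run:
```python
from h import *
d=dict(np.load('w1.npz')); e=np.array([.4951,-.2706,.0971])
for y in(-.2596,-.2706,-.2816):
  for z in(.097,.110,.116,.14): print(y,z,proj(d,[[.4525,y,z],[.5378,y,z]]).round(0).tolist())
c=d['img'][230:350,100:440]; c=cv2.resize(c,(680,240),interpolation=cv2.INTER_CUBIC)
d2=dict(np.load('w2.npz')); c2=cv2.resize(d2['img'][200:300,180:400],(680,309),interpolation=cv2.INTER_CUBIC)
cv2.imwrite('pics/c3.png',np.vstack([c,c2])[:,:,::-1])
```

```text
-0.2596 0.097 [[203.0, 219.0], [354.0, 224.0]]
-0.2596 0.11 [[198.0, 228.0], [360.0, 233.0]]
-0.2596 0.116 [[195.0, 233.0], [362.0, 237.0]]
-0.2596 0.14 [[181.0, 255.0], [377.0, 260.0]]
-0.2706 0.097 [[204.0, 237.0], [352.0, 241.0]]
-0.2706 0.11 [[199.0, 247.0], [357.0, 252.0]]
-0.2706 0.116 [[196.0, 252.0], [360.0, 257.0]]
-0.2706 0.14 [[183.0, 277.0], [374.0, 282.0]]
-0.2816 0.097 [[205.0, 255.0], [350.0, 258.0]]
-0.2816 0.11 [[199.0, 266.0], [355.0, 270.0]]
-0.2816 0.116 [[197.0, 271.0], [358.0, 275.0]]
-0.2816 0.14 [[184.0, 298.0], [371.0, 303.0]]
```

View pics/c3.png

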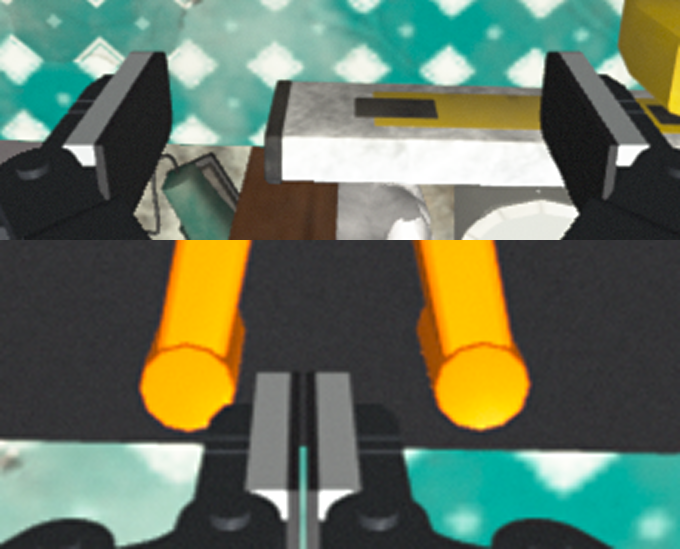

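The pad separation and front corners put the fingertips about 26 mm higher than the reported TCP, so the jaws closed above the knobs. I'll open, centre and go down in small steps, watching the force.

```bash
python3 -m inch '[[0,0,0,0.0055,0.005,0,0],[0,0,0,0,0,0,0],[0,0,0,0,0,0,0],[0,0,0,0,0,0,0],[0,0,0,0,0,0,0],[0,0,0,0,0,0.008,0],[0,0,0,0,0,0.008,0],[0,0,0,0,0,0,0]]' 20
python3 -m inch '[[0,0,0,0,0,0.006,0],[0,0,0,0,0,0,0],[0,0,0,0,0,0,0]]'
python3 plan.py 0.49 -0.2725 -0.014 1.60
python3 - <<'E'
from h import *
d=snap('wrist'); np.savez('w3.npz',**d); cv2.imwrite('pics/w3.png',d['img'][160:400,60:500][:,:,::-1])
E
```

```text
time_s: 4.45
ee_pos: [0.4889, -0.272, -0.0061]
tool_rot: [-2.194, -2.245, 0.001]
ft_force: [0.3, -0.0, 0.5]
opening: 0.0855
grasp_force: 0.0
time_s: 4.7
ee_pos: [0.4895, -0.2721, -0.0108]
tool_rot: [-2.195, -2.246, 0.001]
ft_force: [-0.6, -0.5, -0.3]
opening: 0.0851
grasp_force: 0.0
t 4.7 pos [ 0.4895 -0.2721 -0.0108] head 1.594 tilt [-0.001  0.    -1.   ] rz -0.006 shift -0.0004 0.0005 0.0032 now-axes [-0.0004  0.0005  0.0032]
q [ 0.53  0.73 -0.19  2.11  0.4   0.33  0.04] F [-0.6 -0.5 -0.3] open 0.0851 grip 0.0
```

View pics/w3.png

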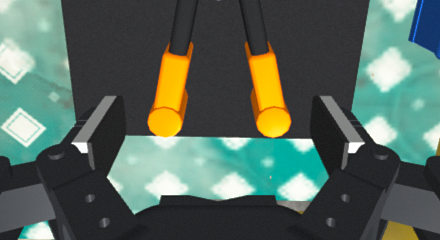

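The open fingers straddle the knobs, at crop (165,122) and (272,122), with no contact force. Going 5 mm further down and squeezing.

```bash
python3 -m inch '[[0,0,0,0,0,0.005,0],[0,0,0,0,0,0,0.1],[0,0,0,0,0,0,0.3],[0,0,0,0,0,0,0.5],[0,0,0,0,0,0,0.7],[0,0,0,0,0,0,1],[0,0,0,0,0,0,1],[0,0,0,0,0,0,1]]' 20
python3 plan.py 0.49 -0.2725 -0.014 1.60
```

```text
time_s: 5.42
ee_pos: [0.49, -0.2727, -0.0145]
tool_rot: [2.195, 2.246, -0.0]
ft_force: [-1.6, -0.6, 7.7]
opening: 0.0601
grasp_force: 19.7
t 5.42 pos [ 0.49   -0.2727 -0.0145] head 1.594 tilt [ 0.001 -0.001 -1.   ] rz -0.006 shift 0.0002 0.0 -0.0005 now-axes [ 0.0002  0.     -0.0005]
q [ 0.53  0.74 -0.18  2.12  0.4   0.32  0.03] F [-1.6 -0.6  7.7] open 0.0601 grip 19.7
```

```bash
python3 -m inch '[[0,0,0,0,0,0,1],[0,0,0,0,0,-0.002,1],[0,0,0,0,0,0,1],[0,0,0,0,0,0,1]]' 20
python3 -m inch '[[0,0,0,0,0,0,1],[0,0,0,0,0,-0.003,1],[0,0,0,0,0,-0.01,1],[0,0,0,0,0,-0.02,1],[0,0,0,0,0,-0.03,1],[0,0,0,0,0,-0.03,1],[0,0,0,0,0,0,1]]' 30
python3 - <<'E'
from h import *
a=snap('scene');b=snap('wrist');np.savez('w4.npz',**b)
cv2.imwrite('pics/p4.png',np.hstack([cv2.resize(a['img'][60:270,250:530],(400,300)),cv2.resize(b['img'],(400,300))])[:,:,::-1])
E
```

```text
time_s: 5.75
ee_pos: [0.4898, -0.2724, -0.0132]
tool_rot: [2.196, 2.246, 0.0]
ft_force: [0.3, -0.0, 3.8]
opening: 0.0541
grasp_force: 21.7
time_s: 6.33
ee_pos: [0.4917, -0.2731, 0.0846]
tool_rot: [2.192, 2.243, 0.003]
ft_force: [0.4, 0.7, -0.7]
opening: 0.036
grasp_force: 30.4
```

View pics/p4.png

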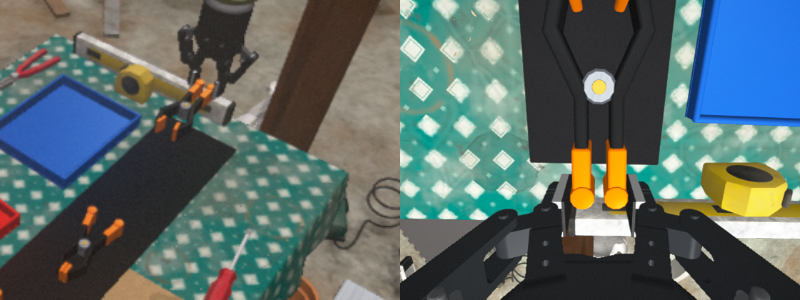

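Clamp C is held level with its jaws open, visible in the wrist half at (600,87). The squeeze hadn't settled when I read it, so I'm relaxing to 20 N and reading the steady opening.

```bash
python3 -m inch '[[0,0,0,0,0,0,1],[0,0,0,0,0,0,1],[0,0,0,0,0,0,1]]' 20
python3 -m inch '[[0,0,0,0,0,0,1],[0,0,0,0,0,0,1],[0,0,0,0,0,0,1],[0,0,0,0,0,0,1],[0,0,0,0,0,0,1],[0,0,0,0,0,0,1]]' 20
```

```text
time_s: 6.68
ee_pos: [0.4891, -0.2719, 0.0786]
tool_rot: [-2.194, -2.246, 0.001]
ft_force: [-0.7, 1.3, -0.6]
opening: 0.036
grasp_force: 30.4
time_s: 7.18
ee_pos: [0.4897, -0.2723, 0.0796]
tool_rot: [-2.196, -2.247, 0.0]
ft_force: [0.7, -0.3, -1.4]
opening: 0.0362
grasp_force: 30.4
```

```bash
python3 -m inch '[[0,0,0,0,0,0,0.5],[0,0,0,0,0,0,0.48],[0,0,0,0,0,0,0.46],[0,0,0,0,0,0,0.45],[0,0,0,0,0,0,0.45]]' 20
python3 -m inch '[[0,0,0,0,0,0,0.42],[0,0,0,0,0,0,0.39],[0,0,0,0,0,0,0.36],[0,0,0,0,0,0,0.36],[0,0,0,0,0,0,0.36]]' 20
```

```text
time_s: 7.6
ee_pos: [0.4897, -0.2723, 0.0797]
tool_rot: [2.196, 2.247, -0.0]
ft_force: [0.6, 0.3, 0.4]
opening: 0.0471
grasp_force: 24.9
time_s: 8.02
ee_pos: [0.4897, -0.2723, 0.0797]
tool_rot: [-2.196, -2.247, 0.0]
ft_force: [-0.4, -0.4, -0.8]
opening: 0.0549
grasp_force: 20.9
```

C pushes back with about 25 N at 47 mm and 21 N at 55 mm, which extrapolates to a yield near 16–17 N, so it is firm. It goes in the blue tray.

```bash
python3 -m inch '[[0,0,0,0,0,0,1],[0,0,0,0,0,0,1],[0,0,0,0.008,0.014,-0.01,1],[0,0,0,0.017,0.027,-0.01,1],[0,0,0,0.017,0.027,0,1],[0,0,0,0.017,0.027,0,1],[0,0,0,0.017,0.027,0,1],[0,0,0.06,0.008,0.012,0,1]]' 30
python3 -m inch '[[0,0,0.12,0,0,0,1],[0,0,0.12,0,0,0,1],[0,0,0.12,0,0,0,1],[0,0,0.12,0,0,0,1],[0,0,0.12,0,0,0,1],[0,0,0.12,0,0,0,1],[0,0,0.12,0,0,0,1],[0,0,0.12,0,0,0,1]]' >/dev/null
python3 -m inch '[[0,0,0.12,0,0,0,1],[0,0,0.12,0,0,0,1],[0,0,0.12,0,0,0,1],[0,0,0.12,0,0,0,1],[0,0,0.10,0,0,0,1],[0,0,0,0,0,0,1],[0,0,0,0,0,0,1]]' >/dev/null
python3 plan.py .622 -.1828 -.013 -.015
```

```text
time_s: 8.68
ee_pos: [0.6255, -0.1817, 0.0999]
tool_rot: [2.257, 2.184, 0.005]
ft_force: [1.2, 1.3, -0.0]
opening: 0.0358
grasp_force: 30.4
t 9.93 pos [ 0.6217 -0.1849  0.0995] head -0.002 tilt [-0. -0. -1.] rz 0.013 shift 0.0002 -0.0021 0.1125 now-axes [ 0.0003 -0.0021  0.1125]
q [ 0.1   0.64  0.16  1.88 -0.16  0.64 -1.22] F [-0.1 -0.5 -1.7] open 0.0358 grip 30.4
```

```bash
python3 -m inch '[[0,0,0.013,0,-0.002,0.02,1],[0,0,0,0,0,0.03,1],[0,0,0,0,0,0.03,1],[0,0,0,0,0,0.02,1],[0,0,0,0,0,0.008,1],[0,0,0,0,0,0.003,1],[0,0,0,0,0,0,1]]'
python3 -m inch '[[0,0,0,0,0,0.001,0.5],[0,0,0,0,0,0,0.35],[0,0,0,0,0,0,0.25],[0,0,0,0,0,0,0.15],[0,0,0,0,0,0,0.12],[0,0,0,0,0,0,0.12],[0,0,0,0,0,-0.01,0.12],[0,0,0,0,0,-0.03,0.12]]'
python3 -m inch '[[0,0,0,0,0,-0.035,0],[0,0,0,0,0,-0.035,0],[0,0,0,0,0,0,0]]' >/dev/null
python3 plan.py .49 .0087 .08 1.68
python3 - <<'E'
from meas import *
d=snap('wrist'); np.savez('w5.npz',**d)
O=((4,150,100),(20,255,255))
for c,s in blobs(d,*O,30)[0]: print(c,s,onz(d,*c,.03).round(3))
a=snap('top')
for c,s in blobs(a,(6,180,150),(18,255,255))[0]: print('top',c,s,onz(a,*c,.03).round(3))
E
```

```text
time_s: 10.52
ee_pos: [0.6212, -0.1831, -0.0113]
tool_rot: [-3.141, 0.027, 0.002]
ft_force: [-0.5, 0.2, 0.0]
opening: 0.0358
grasp_force: 30.4
time_s: 11.18
ee_pos: [0.6195, -0.1825, 0.0252]
tool_rot: [-3.14, 0.03, 0.009]
ft_force: [0.4, 0.2, 0.7]
opening: 0.0752
grasp_force: 0.0
t 11.43 pos [ 0.6251 -0.1846  0.1049] head -0.02 tilt [ 0.009 -0.002 -1.   ] rz -1.7 shift 0.2069 -0.1132 0.0249 now-axes [-0.1391 -0.1906  0.0232]
q [ 0.09  0.63  0.17  1.87 -0.16  0.64 -1.23] F [ 1.2 -0.  -0.3] open 0.0855 grip 0.0
[275.9  46.5] 579 [ 0.737 -0.185  0.03 ]
[303.1 190.6] 714 [ 0.632 -0.204  0.03 ]
[248.7 190.4] 724 [ 0.633 -0.161  0.03 ]
[ 71.6 311.8] 517 [0.524 0.002 0.03 ]
top [334.1  79.4] 45 [ 0.9   -0.085  0.03 ]
top [375.9 144.6] 28 [ 0.738 -0.186  0.03 ]
top [384.5 190.2] 44 [ 0.627 -0.205  0.03 ]
top [364.9 190.7] 31 [ 0.625 -0.159  0.03 ]
top [197.6 231.8] 90 [0.521 0.234 0.03 ]
top [288.7 237.8] 86 [0.51 0.02 0.03]
top [153.  245.7] 47 [0.486 0.337 0.03 ]
top [199.2 250.6] 88 [0.477 0.229 0.03 ]
top [244.2 251.2] 44 [0.477 0.124 0.03 ]
top [290.5 256.6] 87 [0.466 0.016 0.03 ]
```

C lies flat and aligned in the blue tray (handles at x≈0.632, tips at 0.737, y≈-0.184). Now clamp B.

```bash
python3 -m inch '[[0,0,0,-0.011,-0.016,0,0],[0,0,0,-0.023,-0.032,0,0],[0,0,0,-0.023,-0.032,0,0],[0,0,0,-0.023,-0.032,0,0],[0,0,0,-0.023,-0.032,0,0],[0,0,0,-0.023,-0.032,0,0],[0,0,-0.12,-0.013,-0.016,0,0],[0,0,-0.12,0,0,0,0]]' 20 >/dev/null
python3 -m inch '[[0,0,-0.12,0,0,0,0],[0,0,-0.12,0,0,0,0],[0,0,-0.12,0,0,0,0],[0,0,-0.12,0,0,0,0],[0,0,-0.12,0,0,0,0],[0,0,-0.12,0,0,0,0],[0,0,-0.12,0,0,0,0],[0,0,-0.12,0,0,0,0]]' >/dev/null
python3 -m inch '[[0,0,-0.12,0,0,0,0],[0,0,-0.12,0,0,0,0],[0,0,-0.12,0,0,0,0],[0,0,-0.12,0,0,0,0],[0,0,-0.03,0,0,0,0],[0,0,0,0,0,0,0],[0,0,0,0,0,0,0]]' >/dev/null
python3 plan.py .489 .008 -.013 1.68
python3 - <<'E'
from meas import *
d=snap('wrist'); P=[]
for c,s in blobs(d,(4,150,100),(20,255,255),300)[0]: print(c,s,onz(d,*c,.034).round(4))
E
```

```text
t 13.45 pos [0.486  0.0113 0.0972] head 1.687 tilt [-0.001  0.    -1.   ] rz 0.007 shift -0.0036 0.0026 0.1102 now-axes [-0.0037  0.0027  0.1102]
q [ 0.08  0.5  -0.3   2.22  0.33  0.46 -0.37] F [0.  0.3 0.4] open 0.0852 grip 0.0
[281.9  42.6] 414 [0.4755 0.1235 0.034 ]
[252.7 188.6] 313 [0.4657 0.0218 0.034 ]
[307.5 189.6] 336 [0.5068 0.0258 0.034 ]
```

```bash
python3 -m inch '[[0,0,0.007,-0.0035,0.002,0.02,0],[0,0,0,0,0,0.03,0],[0,0,0,0,0,0.03,0],[0,0,0,0,0,0.02,0],[0,0,0,0,0,0.01,0],[0,0,0,0,0,0,0],[0,0,0,0,0,0,0.15],[0,0,0,0,0,0,0.2]]' 20
python3 -m inch '[[0,0,0,0,0,0,0.23],[0,0,0,0,0,0,0.26],[0,0,0,0,0,0,0.29],[0,0,0,0,0,0,0.32],[0,0,0,0,0,0,0.34],[0,0,0,0,0,0,0.36],[0,0,0,0,0,0,0.36]]' 20
python3 -m inch '[[0,0,0,0,0,0,0.4],[0,0,0,0,0,0,0.43],[0,0,0,0,0,0,0.45],[0,0,0,0,0,0,0.45]]' 20
```

```text
time_s: 14.17
ee_pos: [0.4892, 0.0083, -0.0118]
tool_rot: [2.093, 2.342, 0.0]
ft_force: [-0.0, 0.9, -0.5]
opening: 0.0685
grasp_force: 0.0
time_s: 14.75
ee_pos: [0.4895, 0.0079, -0.0107]
tool_rot: [2.092, 2.341, 0.002]
ft_force: [-0.8, -0.1, 12.7]
opening: 0.0615
grasp_force: 18.7
time_s: 15.08
ee_pos: [0.4896, 0.0079, -0.0107]
tool_rot: [2.092, 2.341, 0.002]
ft_force: [-1.5, -0.7, 12.9]
opening: 0.0617
grasp_force: 18.7
```

```bash
python3 -m inch '[[0,0,0,0,0,-0.002,1],[0,0,0,0,0,-0.002,1],[0,0,0,0,0,-0.003,1],[0,0,0,0,0,-0.01,1],[0,0,0,0,0,-0.02,1],[0,0,0,0,0,-0.03,1],[0,0,0,0,0,-0.03,1],[0,0,0,0,0,0,1]]' 30
python3 -m inch '[[0,0,0,0,0,0,0.5],[0,0,0,0,0,0,0.48],[0,0,0,0,0,0,0.46],[0,0,0,0,0,0,0.45],[0,0,0,0,0,0,0.45]]' 20
python3 -m inch '[[0,0,0,0,0,0,0.42],[0,0,0,0,0,0,0.39],[0,0,0,0,0,0,0.36],[0,0,0,0,0,0,0.36],[0,0,0,0,0,0,0.36]]' 20
```

```text
time_s: 15.75
ee_pos: [0.4908, 0.0081, 0.0894]
tool_rot: [2.091, 2.339, 0.007]
ft_force: [0.7, -0.5, -0.5]
opening: 0.0354
grasp_force: 30.1
time_s: 16.17
ee_pos: [0.4883, 0.0083, 0.0838]
tool_rot: [-2.091, -2.343, 0.002]
ft_force: [0.6, 0.4, -0.6]
opening: 0.0471
grasp_force: 24.5
time_s: 16.58
ee_pos: [0.4888, 0.0082, 0.0846]
tool_rot: [-2.092, -2.343, 0.0]
ft_force: [-0.4, -0.2, -1.2]
opening: 0.0547
grasp_force: 20.5
```

B reads about the same (24.5 N at 47 mm, 20.5 N at 55 mm), so it is firm too and goes in the left slot of the blue tray.

```bash
python3 plan.py .6235 -.086 .095 -.015
python3 -m inch '[[0,0,0,0,0,0,1],[0,0,0,0,0,0,1],[0,0,0,-0.010,0.010,-0.005,1],[0,0,0,-0.025,0.026,-0.005,1],[0,0,0,-0.025,0.026,0,1],[0,0,0,-0.025,0.026,0,1],[0,0,0,-0.020,0.024,0,1],[0,0,0.12,-0.002,0.010,0,1]]' 30
python3 -m inch '[[0,0,0.12,0,0,0,1],[0,0,0.12,0,0,0,1],[0,0,0.12,0,0,0,1],[0,0,0.12,0,0,0,1],[0,0,0.12,0,0,0,1],[0,0,0.12,0,0,0,1],[0,0,0.12,0,0,0,1],[0,0,0.12,0,0,0,1]]' >/dev/null
python3 -m inch '[[0,0,0.12,0,0,0,1],[0,0,0.12,0,0,0,1],[0,0,0.12,0,0,0,1],[0,0,0.12,0,0,0,1],[0,0,0.12,0,0,0,1],[0,0,0,0,0,0,1],[0,0,0,0,0,0,1]]' >/dev/null
python3 plan.py .6235 -.086 -.012 -.015
```

```text
t 16.58 pos [0.4888 0.0082 0.0846] head 1.684 tilt [-0. -0. -1.] rz 1.699 shift 0.1361 0.0922 -0.0104 now-axes [-0.1088  0.1232 -0.0104]
q [ 0.08  0.53 -0.3   2.23  0.36  0.43 -0.4 ] F [-0.4 -0.2 -1.2] open 0.0547 grip 20.5
time_s: 17.25
ee_pos: [0.6254, -0.0898, 0.0944]
tool_rot: [2.232, 2.207, 0.0]
ft_force: [1.2, 0.1, -1.4]
opening: 0.0355
grasp_force: 30.4
t 18.5 pos [ 0.622  -0.0841  0.0945] head 0.008 tilt [-0. -0. -1.] rz 0.023 shift 0.0015 0.0019 0.1065 now-axes [0.0015 0.0019 0.1065]
q [-0.04  0.62  0.13  1.93 -0.14  0.6  -1.39] F [ 1.   0.3 -0.4] open 0.035 grip 30.3
```

```bash
python3 -m inch '[[0,0,0.023,0.0015,0.002,0.02,1],[0,0,0,0,0,0.03,1],[0,0,0,0,0,0.03,1],[0,0,0,0,0,0.015,1],[0,0,0,0,0,0.007,1],[0,0,0,0,0,0.003,1],[0,0,0,0,0,0,1]]'
python3 -m inch '[[0,0,0,0,0,0.001,0.5],[0,0,0,0,0,0,0.35],[0,0,0,0,0,0,0.25],[0,0,0,0,0,0,0.18],[0,0,0,0,0,0,0.18],[0,0,0,0,0,0,0.18],[0,0,0,0,0,-0.01,0.18],[0,0,0,0,0,-0.03,0.18]]'
python3 -m inch '[[0,0,0,0,0,-0.035,0],[0,0,0,0,0,-0.035,0],[0,0,0,0,0,0,0]]' >/dev/null
python3 plan.py .50 .2195 .10 1.687
python3 - <<'E'
from meas import *
a=snap('top')
for c,s in blobs(a,(6,180,150),(18,255,255))[0]: print('top',c,s,onz(a,*c,.03).round(3))
E
```

```text
time_s: 19.08
ee_pos: [0.6233, -0.0864, -0.0102]
tool_rot: [-3.141, 0.027, 0.001]
ft_force: [0.2, -0.9, -0.6]
opening: 0.0348
grasp_force: 30.5
time_s: 19.75
ee_pos: [0.6213, -0.086, 0.0262]
tool_rot: [-3.141, 0.03, 0.009]
ft_force: [0.3, 0.6, 0.5]
opening: 0.0703
grasp_force: 0.0
t 20.0 pos [ 0.6271 -0.0871  0.1057] head -0.02 tilt [ 0.009 -0.001 -1.   ] rz -1.707 shift 0.3193 -0.0907 0.0057 now-axes [-0.1331 -0.3041  0.0043]
q [-0.05  0.61  0.14  1.92 -0.14  0.62 -1.4 ] F [ 0.8 -0.4  0.4] open 0.0855 grip 0.0
top [333.   78.2] 58 [ 0.903 -0.083  0.03 ]
top [324.  187.8] 41 [ 0.631 -0.062  0.03 ]
top [197.7 231.8] 82 [0.521 0.234 0.03 ]
top [152.8 245.7] 44 [0.486 0.338 0.03 ]
top [199.2 250.6] 83 [0.477 0.229 0.03 ]
```

```bash
python3 -m inch '[[0,0,0,-0.007,-0.017,0,0],[0,0,0,-0.015,-0.034,0,0],[0,0,0,-0.015,-0.034,0,0],[0,0,0,-0.015,-0.034,0,0],[0,0,0,-0.015,-0.034,0,0],[0,0,0,-0.015,-0.034,0,0],[0,0,0,-0.015,-0.034,0,0],[0,0,0,-0.015,-0.034,0,0]]' 20 >/dev/null
python3 -m inch '[[0,0,0,-0.015,-0.034,0,0],[0,0,-0.12,-0.006,-0.015,0,0],[0,0,-0.12,0,0,0,0],[0,0,-0.12,0,0,0,0],[0,0,-0.12,0,0,0,0],[0,0,-0.12,0,0,0,0],[0,0,-0.12,0,0,0,0],[0,0,-0.12,0,0,0,0]]' >/dev/null
python3 -m inch '[[0,0,-0.12,0,0,0,0],[0,0,-0.12,0,0,0,0],[0,0,-0.12,0,0,0,0],[0,0,-0.12,0,0,0,0],[0,0,-0.12,0,0,0,0],[0,0,-0.12,0,0,0,0],[0,0,-0.12,0,0,0,0],[0,0,-0.03,0,0,0,0]]' >/dev/null
python3 -m inch '[[0,0,0,0,0,0,0],[0,0,0,0,0,0,0]]' >/dev/null
python3 plan.py .4997 .2205 -.012 1.687
python3 - <<'E'
from meas import *
d=snap('wrist'); cv2.imwrite('pics/w6.png',d['img'][:,:,::-1])
for c,s in blobs(d,(4,120,100),(24,255,255),300)[0]: print(c,s,onz(d,*c,.034).round(4))
a=snap('top')
for c,s in blobs(a,(6,180,150),(18,255,255))[0]: print('top',c,s,onz(a,*c,.03).round(3))
E
```

```text
t 22.22 pos [0.4963 0.2199 0.0984] head 1.687 tilt [-0.001 -0.    -1.   ] rz 0.0 shift 0.0002 0.0034 0.1104 now-axes [0.0002 0.0035 0.1104]
q [-0.31  0.55 -0.3   2.1   0.3   0.53 -0.71] F [ 0.7 -0.  -1. ] open 0.0857 grip 0.0
[281.7  34.2] 755 [0.4851 0.3372 0.034 ]
[252.8 185.3] 896 [0.4758 0.2326 0.034 ]
[309. 185.] 893 [0.5179 0.2377 0.034 ]
top [334.4  79.4] 42 [ 0.9   -0.086  0.03 ]
top [335.1 143.2] 31 [ 0.74  -0.088  0.03 ]
top [375.9 144.6] 28 [ 0.738 -0.186  0.03 ]
top [324.5 186. ] 51 [ 0.635 -0.063  0.03 ]
top [343.  186.9] 58 [ 0.633 -0.107  0.03 ]
top [365.5 187.7] 56 [ 0.632 -0.16   0.03 ]
top [384.2 188.5] 57 [ 0.631 -0.205  0.03 ]
```

Both clamps in the blue tray are parallel and about 97 mm apart. Squeezing A gently now.

```bash
python3 -m inch '[[0,0,0,0,0.003,0.02,0],[0,0,0,0,0,0.03,0],[0,0,0,0,0,0.03,0],[0,0,0,0,0,0.02,0],[0,0,0,0,0,0.01,0],[0,0,0,0,0,0,0],[0,0,0,0,0,0,0.15],[0,0,0,0,0,0,0.2]]' 20
python3 -m inch '[[0,0,0,0,0,0,0.23],[0,0,0,0,0,0,0.26],[0,0,0,0,0,0,0.29],[0,0,0,0,0,0,0.32],[0,0,0,0,0,0,0.34],[0,0,0,0,0,0,0.36],[0,0,0,0,0,0,0.36]]' 20
python3 -m inch '[[0,0,0,0,0,-0.001,0.4],[0,0,0,0,0,-0.001,0.43],[0,0,0,0,0,0,0.45],[0,0,0,0,0,0,0.45]]' 20
```

```text
time_s: 22.98
ee_pos: [0.5, 0.2208, -0.0103]
tool_rot: [2.084, 2.35, 0.002]
ft_force: [0.1, -0.8, -1.0]
opening: 0.0682
grasp_force: 0.0
time_s: 23.57
ee_pos: [0.5005, 0.2204, -0.0098]
tool_rot: [2.084, 2.349, 0.003]
ft_force: [-1.2, -2.0, 8.1]
opening: 0.0551
grasp_force: 10.2
time_s: 23.9
ee_pos: [0.4999, 0.2205, -0.0087]
tool_rot: [2.084, 2.35, 0.001]
ft_force: [-1.2, -1.3, 8.3]
opening: 0.0469
grasp_force: 13.8
```

A gives only 10 N at 55 mm and 14 N at 47 mm, so it is slack and goes in the red tray, near its centre.

```bash
python3 -m inch '[[0,0,0,0,0,-0.001,1],[0,0,0,0,0,-0.002,1],[0,0,0,0,0,-0.003,1],[0,0,0,0,0,-0.012,1],[0,0,0,0,0,-0.03,1],[0,0,0,0,0,-0.03,1],[0,0,0,0,0,-0.03,1],[0,0,0,0,0,0,1]]' 30
python3 -m inch '[[0,0,0,0,0,0,1],[0,0,0,0,0,0,1]]' >/dev/null
python3 plan.py .640 .1973 .10 -.086
```

```text
time_s: 24.57
ee_pos: [0.5014, 0.2216, 0.1033]
tool_rot: [2.083, 2.349, 0.009]
ft_force: [0.1, 0.6, -0.8]
opening: 0.0323
grasp_force: 30.3
t 24.73 pos [0.4992 0.2201 0.0984] head 1.691 tilt [-0. -0. -1.] rz 1.777 shift 0.1422 0.0106 -0.0016 now-axes [-0.0394  0.137  -0.0017]
q [-0.31  0.55 -0.3   2.09  0.31  0.54 -0.72] F [ 0.2 -0.5 -1.5] open 0.0329 grip 30.3
```

```bash
python3 -m inch '[[0,0,0,-0.004,0.014,0,1],[0,0,0,-0.008,0.027,0,1],[0,0,0,-0.008,0.028,0,1],[0,0,0,-0.008,0.028,0,1],[0,0,0,-0.008,0.027,0,1],[0,0,0.12,-0.003,0.013,0,1],[0,0,0.12,0,0,0,1],[0,0,0.12,0,0,0,1]]' >/dev/null
python3 -m inch '[[0,0,0.12,0,0,0,1],[0,0,0.12,0,0,0,1],[0,0,0.12,0,0,0,1],[0,0,0.12,0,0,0,1],[0,0,0.12,0,0,0,1],[0,0,0.12,0,0,0,1],[0,0,0.12,0,0,0,1],[0,0,0.12,0,0,0,1]]' >/dev/null
python3 -m inch '[[0,0,0.12,0,0,0,1],[0,0,0.12,0,0,0,1],[0,0,0.12,0,0,0,1],[0,0,0.09,0,0,0,1],[0,0,0,0,0,0,1],[0,0,0,0,0,0,1]]' >/dev/null
python3 plan.py .640 .1973 -.0115 -.086
```

```text
t 26.57 pos [0.6393 0.1982 0.097 ] head -0.076 tilt [-0.002 -0.002 -1.   ] rz 0.01 shift 0.0008 0.0008 0.1085 now-axes [0.001  0.0006 0.1085]
q [-0.5   0.66  0.18  1.83 -0.18  0.67 -1.86] F [-0.6 -0.1 -0.4] open 0.0332 grip 29.9
```

```bash
python3 -m inch '[[0,0,0.01,0.001,0.001,0.02,1],[0,0,0,0,0,0.03,1],[0,0,0,0,0,0.03,1],[0,0,0,0,0,0.017,1],[0,0,0,0,0,0.007,1],[0,0,0,0,0,0.003,1],[0,0,0,0,0,0,1]]'
python3 -m inch '[[0,0,0,0,0,0.001,0.5],[0,0,0,0,0,0,0.35],[0,0,0,0,0,0,0.25],[0,0,0,0,0,0,0.15],[0,0,0,0,0,0,0.12],[0,0,0,0,0,0,0.12],[0,0,0,0,0,-0.01,0.12],[0,0,0,0,0,-0.03,0.12]]'
python3 -m inch '[[0,0,0,0,0,-0.035,0],[0,0,0,0,0,-0.035,0],[0,0,0,-0.02,0,-0.02,0],[0,0,0,-0.04,0,0,0],[0,0,0,-0.04,0,0,0],[0,0,0,-0.03,0,0,0],[0,0,0,0,0,0,0],[0,0,0,0,0,0,0]]'
python3 - <<'E'
from h import *
a=snap('top');b=snap('scene')
cv2.imwrite('pics/end.png',np.hstack([cv2.resize(a['img'][95:300,130:460],(400,248)),cv2.resize(b['img'][80:300,110:430],(400,248))])[:,:,::-1])
E
```

```text
time_s: 27.15
ee_pos: [0.6409, 0.1968, -0.0089]
tool_rot: [3.138, -0.138, -0.001]
ft_force: [0.1, 0.3, 0.6]
opening: 0.0328
grasp_force: 32.4
time_s: 27.82
ee_pos: [0.6387, 0.1965, 0.028]
tool_rot: [3.136, -0.14, -0.009]
ft_force: [0.2, 1.2, -0.7]
opening: 0.0752
grasp_force: 0.0
time_s: 28.48
ee_pos: [0.5103, 0.2093, 0.1218]
tool_rot: [-3.138, 0.137, -0.0]
ft_force: [0.3, -0.6, 0.4]
opening: 0.0855
grasp_force: 0.0
```

View pics/end.png

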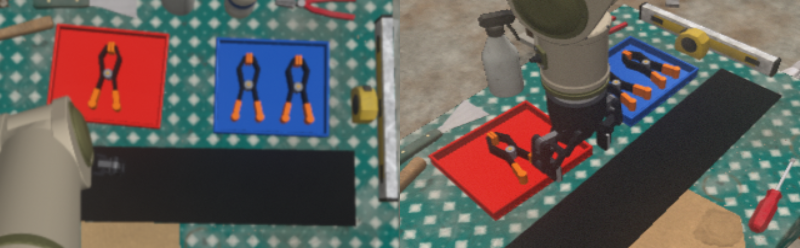

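The final view shows clamp A lying flat in the red tray, coil near (107,75), and B and C flat side by side in the blue tray, coils near (248,87) and (294,88). The gripper is clear of everything and the tape measure hasn't moved. Handing in.

```bash
python3 -c "
from rig import ticket
print(ticket.sign_off())"
```

```text
the job is handed in; nothing more can be done
None
```

I sorted the clamps and handed the job in at about 28.5 s of the 64 s: B and C felt firm and lie flat in the blue tray, A felt slack and lies flat in the red tray, and I never touched the tape measure or the black tape.

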